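# Pass the cuvette carrier through the photometer hood

### The job

Set the metal cuvette carrier between the rails on the open infeed side of the photometer's white hood, the side away from the end stop, and pass it, round nose first, through the tunnel under the hood until the nose has pushed the spring plunger of the end stop fully in and the tail has gone in under the hood. Leave it there, resting flat on the plate with the plunger pressed; keep the carrier upright all the way and do not disturb the wash bottle and the beaker.

Things in the scene. Friction and masses are not known exactly. Their poses are not given: they have to be found in the camera images.
- carrier: Cuvette carrier: aluminium bar lying flat, 180 long (x) x 40 wide (y) x 30 high, 0.3 to 0.6 kg. +x end: half-round nose (radius 20, straight sides end 70 ahead of the origin); -x end: square tail. Two small fixed glass cuvettes stand 12 above its top, 50 and 70 behind the origin. Origin: mid-length, on the underside; z up. Pinch it across the 40 width, anywhere; balances near the origin.
- carrier_nose (a point): Tip of the carrier's round nose, 90 ahead of its origin, 15 above the underside.
- carrier_tail (a point): Middle of the carrier's square tail face, 90 behind its origin, 15 above the underside.
- hood: Photometer, fixed. Origin at table height under the middle of its white hood; x along the tunnel in the direction of travel (infeed -x, end stop +x), z up. Steel plate 76 wide, upper face 6 above the table, x = -180 to 220, with two rails 47 apart inside, tops 14 above the table, x = -175 to 205. Beside the hood: white box (+y, 56 high, to y = 120), black lamp tube (-y, 49 high, to y = -85).
- tunnel_in (a point): Infeed mouth of the tunnel at hood x = -40, mid-width, on the plate (6 above the table). The tunnel is 45 wide between the hood's walls; the roof spans 53 to 61 above the table, so a gripper cannot go in but its body passes above.
- tunnel_out (a point): Far mouth of the tunnel at hood x = +40, mid-width, on the plate. Beyond it the dark end stop block (20 long, 46 wide, top 40 above the table) is clamped at a place that differs each run and is not reported: with the plunger fully in, its tip is 110 to 130 beyond this mouth; feel for it.
- plunger (a joint): Plunger of the end stop, on the tunnel's axis, 22 above the table, 16 diameter: 0 m when out, 0.010 m fully in, where it meets a hard stop. It goes in along the hood's +x; a weak spring (under 1 N) pushes it out, and the carrier's friction on the plate is enough to keep it in.
- wash_bottle: Loose bystander: white wash bottle 64 diameter, 143 high, red cap with a spout. Origin under its middle.
- beaker: Loose bystander: glass beaker 76 diameter, 85 high. Origin under its middle.

How it is judged:
On the way, in this order (a step that is already met when the one before it is completed fails the run):
1. the carrier's nose has entered the tunnel from the infeed side (x of carrier_nose in the frame of hood between -0.035 and 0.03 m and y of carrier_nose in the frame of hood between -0.015 and 0.015 m and height (world z) of carrier_nose below 0.045 m and x of carrier_tail in the frame of hood below -0.1 m).
2. the carrier's nose has come out on the far side (x of carrier_nose in the frame of hood above 0.06 m and x of carrier_tail in the frame of hood below -0.03 m and y of carrier_nose in the frame of hood between -0.015 and 0.015 m and height (world z) of carrier_nose below 0.045 m).
At the end, for the whole second after the job is handed in: The carrier rests flat (within 0.05 rad) and still on the plate between the rails, in line with the tunnel (7 mm, 0.08 rad), its nose at least 143 mm past the hood's middle and holding the plunger in by more than 7 of its 10 mm, its tail under the hood (value of joint plunger above 0.007 m and x of carrier_nose in the frame of hood above 0.143 m and x of carrier_tail in the frame of hood above -0.038 m and y of carrier in the frame of hood between -0.007 and 0.007 m and height (world z) of carrier below 0.009 m and angle between carrier's own z axis and vertical below 0.05 rad and angle between the x axis of carrier and the x axis of hood, either way round below 0.08 rad and linear speed of carrier below 0.01 m/s); the robot touches nothing.
It fails at once if the carrier is tipped by more than about 35 degrees (angle between carrier's own z axis and vertical above 0.6 rad).
It fails at once if the wash bottle is shifted by more than 20 mm (distance of wash_bottle from where it was at the start of the episode above 0.02 m).
It fails at once if the beaker is shifted by more than 20 mm (distance of beaker from where it was at the start of the episode above 0.02 m).
It also fails if it takes over 58 s, if anything falls off the work surface, if the arm or the gripper's body presses on something with over 40 N, if the wrist force passes 120 N, or if a joint passes its speed limit or range.

### The arm

A 7-joint arm with a two-finger parallel gripper is mounted at the origin on the work surface. World frame = base frame: x ahead of the robot, y to its left, z up, the work surface at z = 0. Lengths are in m, angles in rad, forces in N, time in s.
With the tool pointing down it reaches from about 0.4 to 0.875 m from the base axis. Payload 4.4 kg.
Tool frame: the origin (TCP) lies at the very end of the fingers, on their centre line; the grasp point (between the pads) lies robot.grip_depth behind it (robot.grip_depth is the distance from the TCP to the grasp point, in m); z points along the fingers, y is the line along which they close (so a half turn about z gives the same grasp; the last joint's range is limited). The gripper opens to 85 mm and grips with 20 to 120 N. Pads are 22 mm wide; open, the fingers measure 114 mm over their backs; the gripper's body (76 mm by 85 mm) begins 54 mm behind the grasp point. The pads swing forward as they close: fully open they stand 13 mm farther back than shut.
Start: joints at [-1.224, 0.628, 0.038, 1.517, -0.027, 0.996, -0.02], TCP at [0.261, 0.595, 0.193] pointing down, gripper open.
Joint ranges: [-3.06, 3.06], [-0.37, 2.12], [-1.25, 1.32], [0.18, 2.47], [-1.1, 4.24], [0.23, 1.98], [-2.94, 2.94]. Speed limits (rad/s): [2.57, 2.57, 3.14, 3.14, 3.14, 3.14, 3.14].

### API

Orientations are given as [roll, pitch, yaw] about the fixed x, y, z axes, in that order (R = Rz(yaw) Ry(pitch) Rx(roll)).
In Python, from bench import robot, imaging gives the robot as it stands.
- The arm moves only by the shell command python3 -m jog 'ROWS' [FORCE]. ROWS is JSON, a list of rows, each a list of 7 numbers: the opening, from -1 (shut) to 1 (fully open), then the shift along the tool's x, y, z in units of 0.15 m (1.0 is 0.15 m), then the turn, a rotation vector about the tool's x, y, z in units of pi rad (1.0 is pi rad). A call has 1 to 20 rows; each row is the pose to reach, as a shift and turn from the pose commanded when the call began, along the tool's axes at that moment, turning the shorter way round; what a row does not reach only later rows make up. A row lasts 1/12 s, in which the tool goes at most 41.7 mm and 7.16 degrees, less where a joint would pass 70% of its speed; a pose out of reach is approached as far as the arm can. A call with a number of a shift or a turn outside -1 to 1 is refused whole. A call with a gripper value outside its range is refused whole. The fingers move at their own pace and stop on an object; FORCE is the grip in N (left out, the last holds). Time passes only in rows, so rows that repeat a pose let the fingers close. It gives the time, the measured TCP pose, the force, the opening and the grip force at its end, in the units of the state.
- robot.sense(): the state, without advancing time (a new reading comes with each control period).
- imaging.get_image(name): name is "side" or "top"; returns the picture (384x512x3 uint8, red, green, blue); there is no depth.
- imaging.camera_info(name): a dict with "fovy" (degrees; the focal length in pixels is half the picture's height over the tangent of half this angle, whatever the lens; pixels are square), "cx", "cy" (the principal point, pixels), "R" (3x3) and "t" (3): a world point X has camera coordinates R X + t. Camera axes: x right, y down, z forward; pixel columns grow to the right and rows downward; lengths in m; the calibration is good to about 2 mm. A picture is of the moment at which its call begins. camera_info takes no time and is no camera call.
- robot.close_job(): hands the job in; it is judged then, once.
The state is a dict: "clock": time; "qpos": joint angles; "dq": joint speeds; "effort": joint torques, N m; "position": TCP position; "tool_rot": TCP orientation; "contact_force": force on the tool from outside, world axes, zero at the start; "moment": the same for the moment, N m; "gripper_width": opening from 0.0 (shut) to 1.0 (fully open); "grasp_force": force on a finger pad.
Only numpy, scipy, OpenCV 4.12 (cv2) and the standard library are available. Lean on these libraries where they do the work, as an engineer would, in place of code of your own. Each camera call takes 0.05 s, during which the arm holds its last target. There are 200 camera calls.

## Working session

There is one attempt and no reset: what is moved stays moved. The work goes in short steps, Python scripts to look and compute and a shell command to move; the robot and the scene stay as the last step left them, time stands still between calls to the robot, and variables do not carry over. Pictures are saved under pics/ and viewed, at most 10 in all, crops included, and the job is handed in when it is done.

```bash
mkdir -p pics
python3 - <<'E'
from bench import robot, imaging
import cv2
for n in("top","side"):
    cv2.imwrite(f"pics/{n}0.png",cv2.resize(imaging.get_image(n)[:,:,::-1],(800,600),interpolation=cv2.INTER_CUBIC))
    print(n,imaging.camera_info(n))
print(robot.sense(),robot.grip_depth)
E
```

```text
top {'fovy': 46.56010701068725, 'cx': 262.53755539023075, 'cy': 186.1745964944996, 'R': array([[ 0.01120524, -0.99987507, -0.01114869],
       [-0.98475089, -0.00909862, -0.17373229],
       [ 0.17360915,  0.01292539, -0.98472981]]), 't': array([0.00690789, 0.60968829, 1.33949029])}
side {'fovy': 53.3132276935817, 'cx': 255.1293451797254, 'cy': 189.2549690283716, 'R': array([[ 0.95084768, -0.30947126,  0.01078119],
       [-0.13437335, -0.44372795, -0.88603008],
       [ 0.27898476,  0.84103094, -0.46350238]]), 't': array([-0.57493856,  0.13823817,  0.89342165])}
{'clock': 0.1, 'qpos': array([-1.22377699,  0.62922306,  0.03844018,  1.51826211, -0.02701537,
        0.99632076, -0.02002152]), 'dq': array([-0.00209635, -0.00054551,  0.00079595, -0.00042566, -0.00045811,
       -0.00067505,  0.00201779]), 'effort': array([ 2.77928651e-03, -5.64538157e+01,  1.23029765e+00, -1.93974227e+01,
        1.12881640e-02,  5.44244918e-03,  5.56645503e-06]), 'position': array([0.2604896 , 0.59483712, 0.19210272]), 'tool_rot': array([-3.13989687e+00, -5.46780055e-08,  2.72874727e+00]), 'contact_force': array([-0.87813954,  0.51250151,  0.69266043]), 'moment': array([-0.04550723, -0.01088136, -0.01913214]), 'grasp_force': 0.0, 'gripper_width': 1.0006572937894473} 0.0187
```

View pics/top0.png

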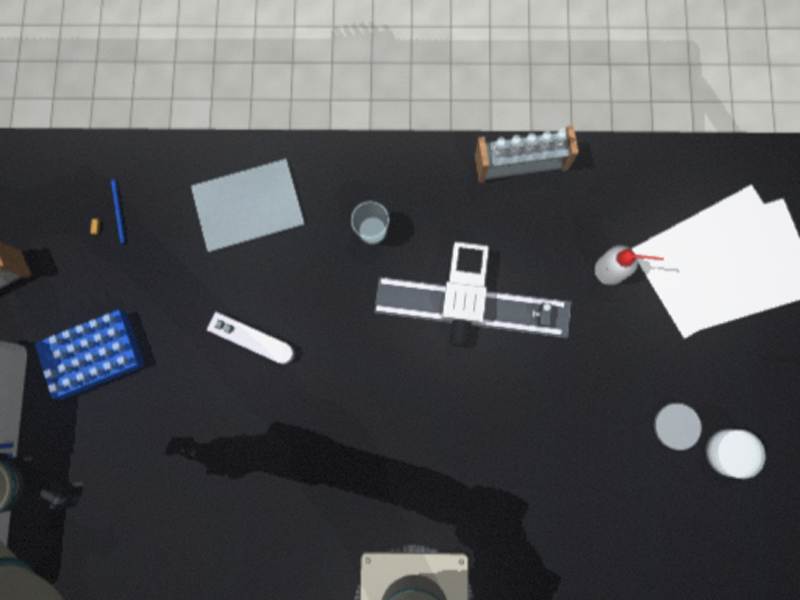

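View pics/side0.png

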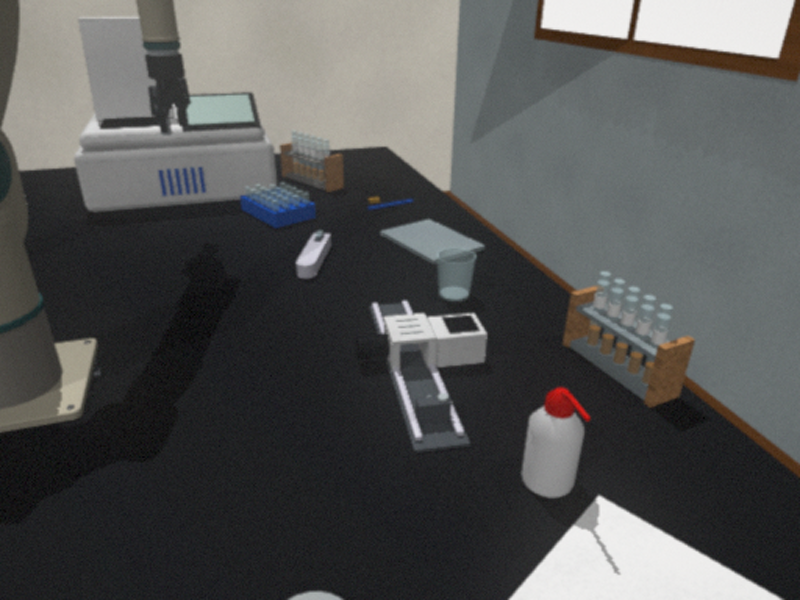

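The top view shows the carrier at about (215–293, 313–363) with its nose to the right. The hood is at (465, 300), infeed on the left and end stop at (545, 313), the beaker at (371, 222) and the bottle at (616, 265). I'll enlarge this area.

```bash
python3 - <<'E'
from bench import imaging
import cv2, numpy as np
im=imaging.get_image("top")[:,:,::-1]
np.save("top.npy",im)
a=cv2.resize(im[190:245,125:205],None,fx=10,fy=10,interpolation=cv2.INTER_CUBIC)
cv2.imwrite("pics/car.png",a)
b=cv2.resize(im[150:220,235:368],None,fx=6,fy=6,interpolation=cv2.INTER_CUBIC)
cv2.imwrite("pics/hood.png",cv2.convertScaleAbs(b,alpha=1.5,beta=20))
E
cat > h.py <<'E'
from bench import imaging
import numpy as np
def px2w(name,uv,z):
    c=imaging.camera_info(name); f=192/np.tan(np.radians(c["fovy"]/2))
    d=c["R"].T@np.array([(uv[0]-c["cx"])/f,(uv[1]-c["cy"])/f,1]); o=-c["R"].T@c["t"]
    return o+d*(z-o[2])/d[2]
def w2px(name,X):
    c=imaging.camera_info(name); f=192/np.tan(np.radians(c["fovy"]/2))
    p=c["R"]@np.array(X)+c["t"]; return np.array([f*p[0]/p[2]+c["cx"],f*p[1]/p[2]+c["cy"]])
E
```

```text
(no output)
```

View pics/car.png

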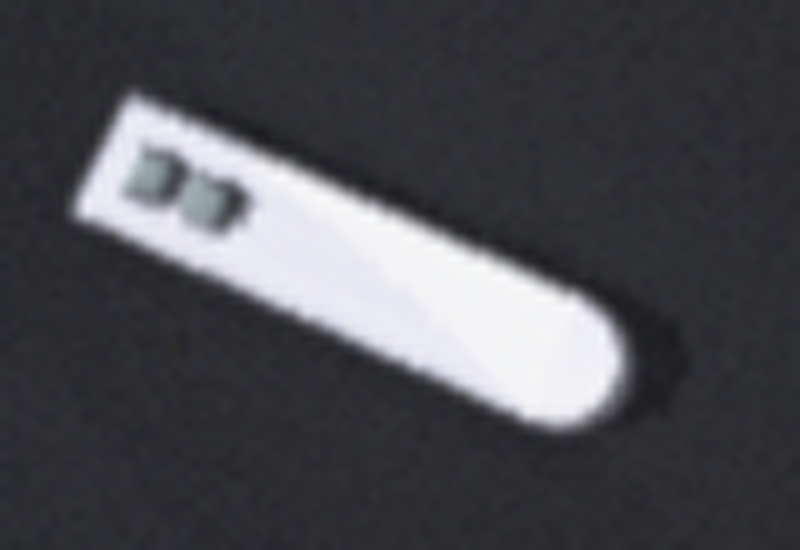

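View pics/hood.png

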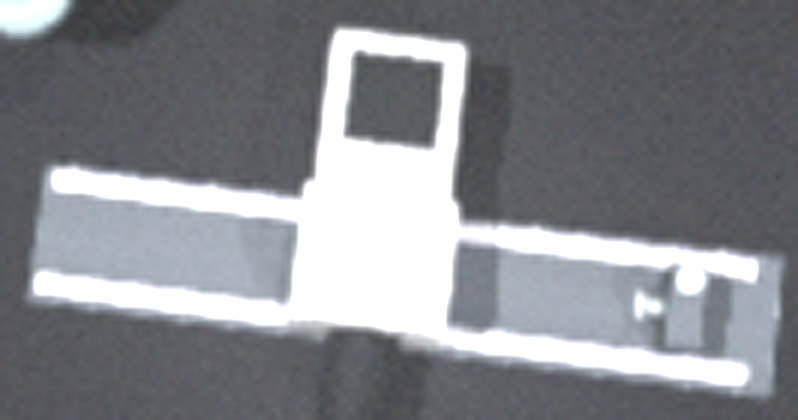

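The carrier's tail corners are at crop (132, 95) and (73, 213), with straight sides running to (590, 292) and (520, 422). The rail ends are at (52, 180), (36, 284), (755, 270) and (745, 374), and the plate corners at (48, 165), (28, 300), (782, 258) and (770, 397).

Run:
```python
from h import *
import cv2
c=imaging.camera_info("top");print("cam",-c["R"].T@c["t"])
P=lambda u,v,s,o,z:px2w("top",((u+.5)/s-.5+o[0],(v+.5)/s-.5+o[1]),z)[:2]
C=[P(*p,10,(125,190),.03) for p in[(132,95),(73,213),(590,292),(520,422),(628,365)]]
print(np.round(C,4))
t=(C[0]+C[1])/2; d=(C[2]-C[0])/np.linalg.norm(C[2]-C[0])+(C[3]-C[1])/np.linalg.norm(C[3]-C[1]); d/=np.linalg.norm(d)
print("tail",t,"w",np.linalg.norm(C[0]-C[1]),"len to nose",(C[4]-t)@d,"yaw",np.degrees(np.arctan2(d[1],d[0])),"origin",t+.09*d)
H=[P(*p,6,(235,150),.014) for p in[(45,180),(30,284),(760,270),(750,374)]]
G=[P(*p,6,(235,150),.006) for p in[(46,165),(26,300),(784,257),(772,397)]]
for Q,x0,x1 in((H,-.175,.205),(G,-.18,.22)):
    a=(Q[0]+Q[1])/2;b=(Q[2]+Q[3])/2;e=(b-a)/np.linalg.norm(b-a)
    print("len",np.linalg.norm(b-a),"yaw",np.degrees(np.arctan2(e[1],e[0])),"origin",a-x0*e,b-x1*e,"w",np.linalg.norm(Q[0]-Q[1]),np.linalg.norm(Q[2]-Q[3]))
print("beaker",P(371*.64,239*.64,1,(0,0),0),"bottle",P(608*.64,272*.64,1,(0,0),0))
```

```text
cam [ 0.36776591 -0.00485909  1.42503557]
[[0.5686 0.4084]
 [0.5309 0.4248]
 [0.5075 0.2604]
 [0.4666 0.2806]
 [0.4848 0.2475]]
tail [0.54975401 0.41659742] w 0.041176678018555686 len to nose 0.18105683843162518 yaw -113.21901632778226 origin [0.51427179 0.33388701]
len 0.3842726329997218 yaw -96.70694471944398 origin [ 0.58878214 -0.09055217] [ 0.58828313 -0.09479557] w 0.05694539365655167 0.056105105562533925
len 0.3995891692465603 yaw -96.81456715017018 origin [ 0.58901698 -0.09418514] [ 0.58906573 -0.09377721] w 0.07437162875947784 0.07581452712740651
beaker [0.72913414 0.09761533] bottle [ 0.66268779 -0.39685606]
```

```bash
cat >> h.py <<'E'
from bench import robot
from scipy.spatial.transform import Rotation as Ro
def go(p,yaw):
    s=robot.sense(); R=Ro.from_euler("xyz",s["tool_rot"])
    T=Ro.from_euler("xyz",[np.pi,0,np.radians(yaw)])
    print("shift",np.round(R.inv().apply(np.array(p)-s["position"])/.15,3),"turn",np.round((R.inv()*T).as_rotvec()/np.pi,4))
    return s
HO=np.array([.589,-.0935]); HY=-96.8
def hood(x,y=0):
    a=np.radians(HY); return HO+x*np.array([np.cos(a),np.sin(a)])+y*np.array([-np.sin(a),np.cos(a)])
def tohood(p):
    a=np.radians(HY); d=np.array(p)[:2]-HO; return np.array([d@[np.cos(a),np.sin(a)],d@[-np.sin(a),np.cos(a)]])
E
python3 -c "
from h import *
go([.5143,.3339,.10],66.8)"
```

```text
shift [-2.248 -0.915  0.616] turn [-4.000e-04  3.000e-04  4.975e-01]
```

```bash
python3 -m jog '[[1,-0.25,-0.1,0,0,0,0],[1,-0.5,-0.2,0,0,0,0],[1,-0.75,-0.3,0,0,0,0],[1,-1,-0.4,0,0,0,0]]' 60; python3 -m jog '[[1,-0.25,-0.1,0,0,0,0.04],[1,-0.5,-0.2,0,0,0,0.08],[1,-0.75,-0.3,0,0,0,0.12],[1,-1,-0.4,0,0,0,0.16],[1,-1,-0.4,0,0,0,0.2],[1,-1,-0.4,0,0,0,0.24],[1,-1,-0.4,0,0,0,0.28],[1,-1,-0.4,0,0,0,0.32],[1,-1,-0.4,0,0,0,0.36],[1,-1,-0.4,0,0,0,0.4],[1,-1,-0.4,0,0,0,0.44],[1,-1,-0.4,0,0,0,0.48],[1,-1,-0.4,0,0,0,0.4975],[1,-1,-0.4,0,0,0,0.4975],[1,-1,-0.4,0,0,0,0.4975]]'
python3 -c "
from h import *
go([.5143,.3339,.10],66.8)"
```

```text
clock: 0.48
position: [0.3748, 0.4788, 0.1926]
tool_rot: [-3.141, 0.0, 2.73]
contact_force: [0.4, 0.4, -0.0]
gripper_width: 0.999
grasp_force: 0.0
clock: 1.73
position: [0.4871, 0.3652, 0.1926]
tool_rot: [-3.141, 0.001, 1.168]
contact_force: [0.7, -0.4, 0.5]
gripper_width: 1.003
grasp_force: 0.0
shift [-0.121  0.249  0.617] turn [-0.0001  0.0002  0.0007]
```

```bash
python3 -m jog '[[1,-0.06,0.12,0.2,0,0,0],[1,-0.12,0.25,0.4,0,0,0],[1,-0.12,0.25,0.6,0,0,0],[1,-0.12,0.25,0.7,0,0,0],[1,-0.12,0.25,0.8,0,0,0],[1,-0.12,0.25,0.8,0,0,0]]'
python3 - <<'E'
from h import *
import cv2
go([.5143,.3339,.013],66.8)
a=imaging.get_image("top")[180:255,115:215,::-1];b=imaging.get_image("side")[125:200,150:250,::-1]
cv2.imwrite("pics/pre.png",cv2.resize(np.hstack([a,b]),None,fx=4,fy=4,interpolation=cv2.INTER_CUBIC))
E
```

```text
clock: 2.23
position: [0.5126, 0.3325, 0.0697]
tool_rot: [-3.138, 0.005, 1.167]
contact_force: [-0.6, 0.5, 0.4]
gripper_width: 1.001
grasp_force: 0.0
shift [0.015 0.009 0.378] turn [-0.0012  0.0015  0.0004]
```

View pics/pre.png

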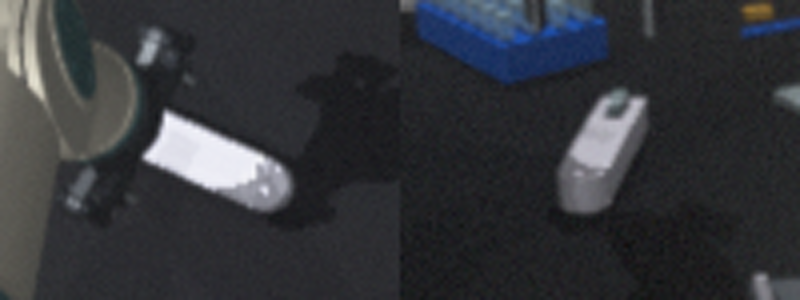

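Run:
```python
from h import *
import cv2
s=robot.sense();p=s["position"];print(p,s["qpos"])
for n in("top","side"): print(n,w2px(n,p),w2px(n,p+[0,0,.02]))
a=imaging.get_image("top")[:,:,::-1];b=imaging.get_image("side")[:,:,::-1]
cv2.imwrite("pics/pre2.png",cv2.resize(np.hstack([a[100:384,60:316],b[0:284,60:316]]),(798,442),interpolation=cv2.INTER_CUBIC))
```

```text
[0.5146783  0.33365476 0.07277021] [-0.85751251  0.75859545  0.39281329  1.73617689 -0.40658742  0.72909134
 -0.65851356]
top [157.08040857 214.74888098] [155.45838319 214.01271448]
side [199.11541959 146.52152686] [198.77274442 140.89339361]
```

View pics/pre2.png

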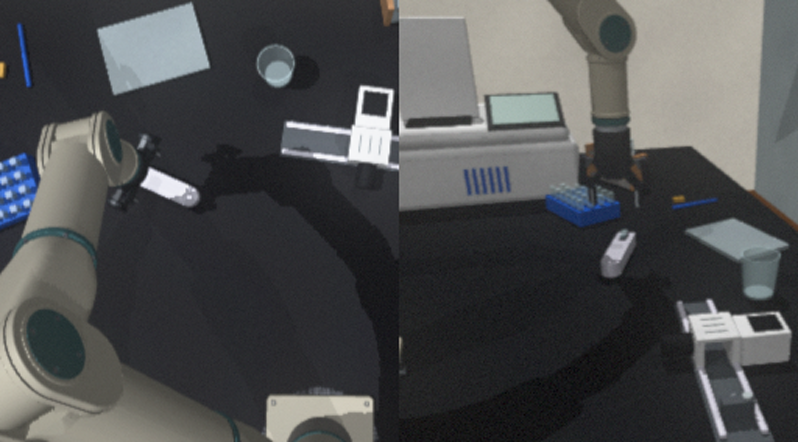

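The views disagree with the predicted TCP by some pixels: the visible tips are at about row 132 in the side view, against 146 predicted. I'll enlarge and brighten the gripper region, with the predicted points marked.

Run:
```python
from h import *
import cv2
s=robot.sense();p=s["position"];R=Ro.from_euler("xyz",s["tool_rot"]).as_matrix()
im={}
for n,(r,c) in {"top":(175,110),"side":(90,165)}.items():
    a=imaging.get_image(n)[r:r+75,c:c+66,::-1]
    a=cv2.resize(a,None,fx=6,fy=6,interpolation=cv2.INTER_CUBIC)
    a=cv2.convertScaleAbs(a,alpha=2.5,beta=20)
    for q,col in((p,(0,0,255)),(p+R@[0,.0425,-.013],(0,255,0)),(p+R@[0,-.0425,-.013],(0,255,0)),(np.array([.5143,.3339,.03]),(255,0,0))):
        u=(w2px(n,q)-[c,r])*6+2.5; cv2.drawMarker(a,tuple(int(x) for x in u),col,0,12,1)
    im[n]=a
cv2.imwrite("pics/mk.png",np.hstack([im["top"],im["side"]]))
```

```text
(no output)
```

View pics/mk.png

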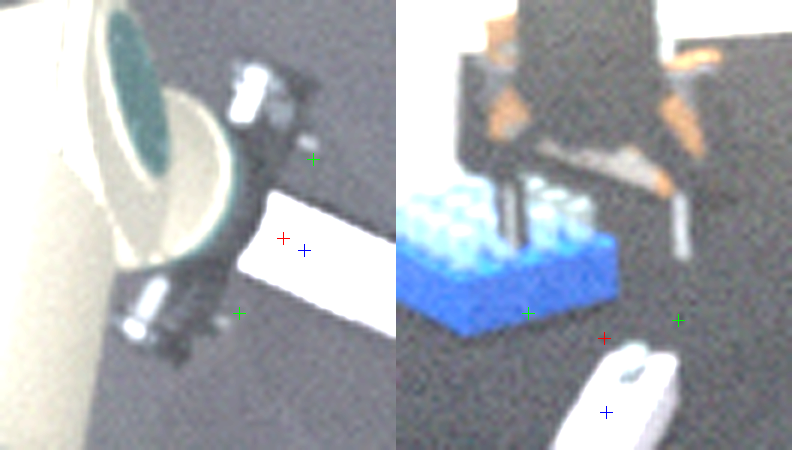

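Measured tips in the side view, (515, 247) and (683, 258), sit about 65 crop pixels above the prediction, so the real tips look about 3–4 cm higher than reported. The top view's tips, (310, 143) and (222, 322), roughly agree. I'll triangulate.

Run:
```python
from h import *
from scipy.optimize import least_squares
s=robot.sense();print(s["position"],s["tool_rot"])
def tri(t,sd):
    f=lambda X:np.r_[w2px("top",X)-t,w2px("side",X)-sd]
    r=least_squares(f,[.51,.33,.1]);return r.x,r.fun
# top tips vs side tips (top far-upper tip = larger x world = right in side)
for t,sd in(((310,143),(683-396,258)),((222,322),(515-396,247))):
    print(tri((np.array(t)-2.5)/6+[110,175],(np.array(sd)-2.5)/6+[165,90]))
# start pose tips prediction
p=np.array([.2605,.5948,.1921])
print(w2px("side",p)*1.5625,w2px("side",p+[0,0,.013])*1.5625)
# carrier check in side: top face nose etc
d=np.array([np.cos(np.radians(-113.2)),np.sin(np.radians(-113.2))]);o=np.array([.5143,.3339])
for k,z in((.09,.03),(.09,0),(-.09,.03)): print(k,(w2px("side",np.r_[o+k*d,z])-[165,90])*6+[398.5,2.5])
```

```text
[0.5155496  0.33439614 0.07421301] [ 3.14045275e+00 -1.99029033e-03  1.16639550e+00]
(array([0.55739358, 0.31071154, 0.12529861]), array([-0.00433824,  0.02447256,  0.02721284, -0.00415496]))
(array([0.47022947, 0.34853308, 0.12723911]), array([ 0.05227879, -0.42981736, -0.48211326,  0.06308653]))
[177.6786718  152.13293476] [176.76882824 146.48226075]
0.09 [569.96426302 477.80882324]
0.09 [573.51204526 528.42029534]
-0.09 [639.30980787 354.02501526]
```

```bash
python3 -m jog '[[-1,0,0,0,0,0,0],[-1,0,0,0,0,0,0],[-1,0,0,0,0,0,0],[-1,0,0,0,0,0,0],[-1,0,0,0,0,0,0],[-1,0,0,0,0,0,0],[-1,0,0,0,0,0,0],[-1,0,0,0,0,0,0],[-1,0,0,0,0,0,0],[-1,0,0,0,0,0,0],[-1,0,0,0.05,0,0,0],[-1,0,0,0.1,0,0,0],[-1,0,0,0.15,0,0,0],[-1,0,0,0.2,0,0,0],[-1,0,0,0.2,0,0,0],[-1,0,0,0.2,0,0,0]]' 60;  python3 - <<'E'
from h import *
import cv2
s=robot.sense();p=s["position"];R=Ro.from_euler("xyz",s["tool_rot"]).as_matrix()
print(s["gripper_width"],p)
im={}
for n,(r,c) in {"top":(175,110),"side":(100,165)}.items():
    a=imaging.get_image(n)[r:r+75,c:c+66,::-1]
    a=cv2.resize(a,None,fx=6,fy=6,interpolation=cv2.INTER_CUBIC)
    a=cv2.convertScaleAbs(a,alpha=2.5,beta=20)
    for q,col in((p,(0,0,255)),(p+[0,0,.039],(0,255,0))):
        u=(w2px(n,q)-[c,r])*6+2.5; cv2.drawMarker(a,tuple(int(x) for x in u),col,0,12,1)
    im[n]=a
cv2.imwrite("pics/mk2.png",np.hstack([im["top"],im["side"]]))
E
```

```text
clock: 3.87
position: [0.5142, 0.3334, 0.042]
tool_rot: [-3.141, 0.001, 1.166]
contact_force: [0.1, -0.1, -0.4]
gripper_width: -0.004
grasp_force: 0.0
-0.003704888040073249 [0.51424399 0.33343365 0.04198295]
```

View pics/mk2.png

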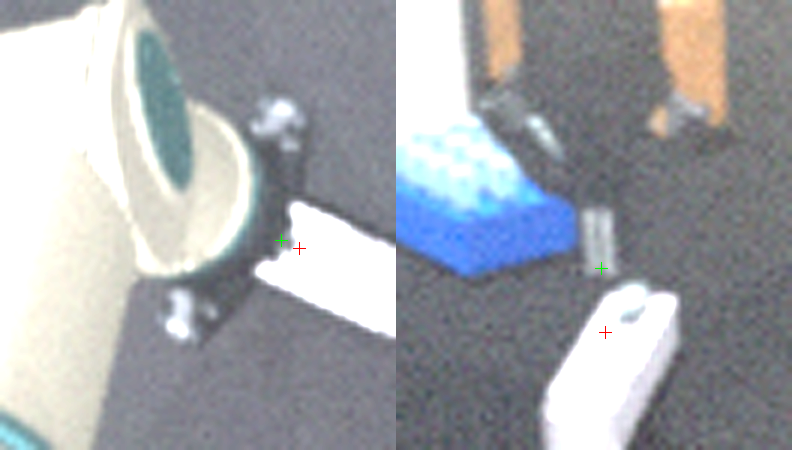

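The closed tip shows at (600, 272) in the side view, about 37 mm above the reported TCP. I'll confirm by touching the flat carrier top, which is 30 mm above the table, gently.

```bash
python3 -m jog '[[-1,0,0,0.06,0,0,0],[-1,0,0,0.12,0,0,0],[-1,0,0,0.18,0,0,0],[-1,0,0,0.23,0,0,0],[-1,0,0,0.23,0,0,0],[-1,0,0,0.23,0,0,0]]'; for i in 1 2 3 4 5 6 7; do :; done
python3 -m jog '[[-1,0,0,0.02,0,0,0],[-1,0,0,0.02,0,0,0],[-1,0,0,0.02,0,0,0]]' | egrep 'pos|cont'
python3 -m jog '[[-1,0,0,0.02,0,0,0],[-1,0,0,0.02,0,0,0],[-1,0,0,0.02,0,0,0]]' | egrep 'pos|cont'
python3 -m jog '[[-1,0,0,0.02,0,0,0],[-1,0,0,0.02,0,0,0],[-1,0,0,0.02,0,0,0]]' | egrep 'pos|cont'
```

```text
clock: 4.47
position: [0.5143, 0.3334, 0.0075]
tool_rot: [-3.141, 0.001, 1.166]
contact_force: [-0.1, -0.6, -0.1]
gripper_width: 0.002
grasp_force: 0.0
position: [0.5149, 0.3339, 0.0056]
contact_force: [0.3, 0.9, 0.4]
position: [0.5147, 0.3338, 0.0024]
contact_force: [-0.9, 0.4, 0.4]
position: [0.5146, 0.3337, -0.0008]
contact_force: [-0.8, 0.8, 0.0]
```

```bash
for i in 1; do python3 -m jog '[[-1,0,0,0.02,0,0,0],[-1,0,0,0.02,0,0,0],[-1,0,0,0.02,0,0,0]]' | egrep 'pos|cont'; done
python3 -m jog '[[-1,0,0,0.013,0,0,0],[-1,0,0,0.013,0,0,0],[-1,0,0,0.013,0,0,0]]' | egrep 'pos|cont'
python3 -m jog '[[-1,0,0,0.013,0,0,0],[-1,0,0,0.013,0,0,0],[-1,0,0,0.013,0,0,0]]' | egrep 'pos|cont'
```

```text
position: [0.5146, 0.3338, -0.0038]
contact_force: [0.0, 0.1, 0.6]
position: [0.5147, 0.3338, -0.0057]
contact_force: [-0.3, -0.6, -0.4]
position: [0.5146, 0.3338, -0.0076]
contact_force: [0.1, 0.3, -0.3]
```

```bash
python3 -m jog '[[-1,0,0,0.013,0,0,0],[-1,0,0,0.013,0,0,0],[-1,0,0,0.013,0,0,0]]' | egrep 'pos|cont'
```

```text
position: [0.515, 0.334, -0.0083]
contact_force: [-1.7, -0.8, 8.8]
```

Contact comes at a reported z of −0.008, so the true tip is the reported z + 38 mm. Now I raise, open, lower to the grip height and close.

```bash
python3 -m jog '[[-1,0,0,-0.1,0,0,0],[-1,0,0,-0.2,0,0,0],[1,0,0,-0.2,0,0,0],[1,0,0,-0.2,0,0,0],[1,0,0,-0.2,0,0,0],[1,0,0,-0.2,0,0,0],[1,0,0,-0.2,0,0,0],[1,0,0,-0.2,0,0,0],[1,0,0,-0.2,0,0,0],[1,0,0,-0.2,0,0,0],[1,0,0,-0.1,0,0,0],[1,0,0,0,0,0,0],[1,0,0,0.06,0,0,0],[1,0,0,0.12,0,0,0],[1,0,0,0.12,0,0,0]]'
python3 -m jog '[[-1,0,0,0,0,0,0],[-1,0,0,0,0,0,0],[-1,0,0,0,0,0,0],[-1,0,0,0,0,0,0],[-1,0,0,0,0,0,0],[-1,0,0,0,0,0,0],[-1,0,0,0,0,0,0],[-1,0,0,0,0,0,0],[-1,0,0,0,0,0,0],[-1,0,0,0,0,0,0]]' 60
```

```text
clock: 7.47
position: [0.5136, 0.3331, -0.0292]
tool_rot: [-3.14, 0.002, 1.166]
contact_force: [0.0, 0.3, -0.7]
gripper_width: 1.001
grasp_force: 0.0
clock: 8.3
position: [0.5155, 0.3343, -0.0265]
tool_rot: [3.141, -0.001, 1.166]
contact_force: [0.5, 0.4, 5.8]
gripper_width: 0.451
grasp_force: 63.3
```

```bash
python3 -m jog '[[-1,0,0,-0.08,0,0,0],[-1,0,0,-0.16,0,0,0],[-1,0,0,-0.24,0,0,0],[-1,0,0,-0.32,0,0,0],[-1,0,0,-0.32,0,0,0],[-1,0,0,-0.32,0,0,0]]' 
python3 -c "
from h import *
go([*hood(-.145),.021],83.2)"
```

```text
clock: 8.8
position: [0.5154, 0.3344, 0.0218]
tool_rot: [3.14, -0.002, 1.166]
contact_force: [-0.1, 0.4, -3.8]
gripper_width: 0.456
grasp_force: 62.3
shift [-1.501  1.301  0.004] turn [ 0.0004 -0.0005 -0.0911]
```

```bash
python3 -m jog '[[-1,-0.1,0.09,0,0,0,-0.01],[-1,-0.25,0.22,0,0,0,-0.025],[-1,-0.4,0.35,0,0,0,-0.045],[-1,-0.55,0.48,0,0,0,-0.065],[-1,-0.7,0.61,0,0,0,-0.08],[-1,-0.8,0.7,0,0,0,-0.09],[-1,-0.8,0.7,0,0,0,-0.091],[-1,-0.8,0.7,0,0,0,-0.091]]'; 
python3 -c "
from h import *
go([*hood(-.145),.021],83.2)"
```

```text
clock: 9.47
position: [0.5641, 0.1797, 0.0201]
tool_rot: [-3.141, 0.001, 1.448]
contact_force: [0.2, 0.4, -3.5]
gripper_width: 0.451
grasp_force: 62.2
shift [-0.821  0.384 -0.005] turn [-0.0002  0.0004 -0.0014]
```

```bash
python3 -m jog '[[-1,-0.1,0.05,0,0,0,0],[-1,-0.25,0.12,0,0,0,0],[-1,-0.4,0.19,0,0,0,0],[-1,-0.55,0.26,0,0,0,0],[-1,-0.7,0.33,0,0,0,0],[-1,-0.8,0.375,0,0,0,0],[-1,-0.82,0.384,0,0,0,-0.0015],[-1,-0.82,0.384,0,0,0,-0.0015],[-1,-0.82,0.384,0,0,0,-0.0015]]'
python3 - <<'E'
from h import *
import cv2
s=go([*hood(-.145),.021],83.2)
im={}
p=s["position"];print(tohood(p))
for n,(r,c) in {"top":(160,200),"side":(170,215)}.items():
    a=imaging.get_image(n)[r:r+75,c:c+66,::-1]
    a=cv2.resize(a,None,fx=6,fy=6,interpolation=cv2.INTER_CUBIC)
    a=cv2.convertScaleAbs(a,alpha=1.6,beta=20)
    # expected axis points: plate edge corners/rails, carrier nose top
    zt=p[2]+.028+.03
    for q,col in((np.r_[hood(-.055),zt],(0,0,255)),(np.r_[hood(-.075,.02),zt],(0,255,0)),(np.r_[hood(-.075,-.02),zt],(0,255,0)),(np.r_[hood(-.175,.0275),.014],(255,0,0)),(np.r_[hood(-.175,-.0275),.014],(255,0,0))):
        u=(w2px(n,q)-[c,r])*6+2.5; cv2.drawMarker(a,tuple(int(x) for x in u),col,0,12,1)
    im[n]=a
cv2.imwrite("pics/mk3.png",np.hstack([im["top"],im["side"]]))
E
```

```text
clock: 10.22
position: [0.6058, 0.0556, 0.0201]
tool_rot: [-3.14, -0.002, 1.458]
contact_force: [0.1, 1.0, -2.9]
gripper_width: 0.455
grasp_force: 62.1
shift [-0.034  0.007 -0.006] turn [-0.0005 -0.0005  0.0019]
[-0.15002661 -0.001007  ]
```

View pics/mk3.png

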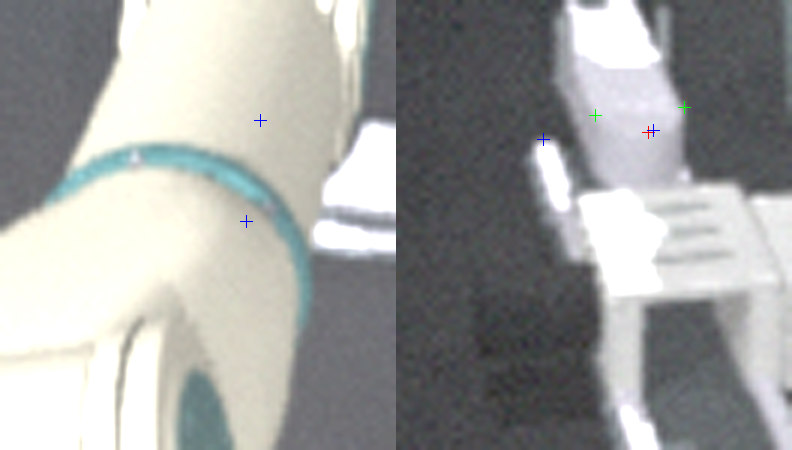

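The side view shows the carrier lined up with the infeed: the nose bottom is at about (640, 187), the sides match the predicted crosses within 1–2 mm, and the rail cross fits. Lowering.

```bash
python3 -m jog '[[-1,-0.034,0.007,0,0,0,0],[-1,-0.034,0.007,0.06,0,0,0],[-1,-0.034,0.007,0.12,0,0,0],[-1,-0.034,0.007,0.18,0,0,0],[-1,-0.034,0.007,0.24,0,0,0],[-1,-0.034,0.007,0.24,0,0,0],[-1,-0.034,0.007,0.24,0,0,0]]'|egrep 'pos|rot|cont'
python3 -m jog '[[-1,0,0,0.013,0,0,0],[-1,0,0,0.013,0,0,0],[-1,0,0,0.013,0,0,0]]' | egrep 'pos|cont'
python3 -m jog '[[-1,0,0,0.013,0,0,0],[-1,0,0,0.013,0,0,0],[-1,0,0,0.013,0,0,0]]' | egrep 'pos|cont'
```

```text
position: [0.6061, 0.048, -0.0166]
tool_rot: [-3.139, 0.0, 1.456]
contact_force: [0.1, 1.3, -3.3]
position: [0.6073, 0.048, -0.0171]
contact_force: [0.1, 0.2, -2.7]
position: [0.607, 0.048, -0.0193]
contact_force: [-0.8, 0.3, -3.6]
```

```bash
python3 -m jog '[[-1,0,-0.007,0.013,0,0,0],[-1,0,-0.007,0.013,0,0,0],[-1,0,-0.007,0.013,0,0,0]]' | egrep 'pos|cont'
python3 -m jog '[[-1,0,0,0.007,0,0,0],[-1,0,0,0.007,0,0,0],[-1,0,0,0.007,0,0,0]]' | egrep 'pos|cont'
```

```text
position: [0.6069, 0.0481, -0.0205]
contact_force: [-0.6, -0.5, 3.4]
position: [0.6069, 0.0481, -0.0205]
contact_force: [-1.9, 0.0, 12.2]
```

```bash
python3 -m jog '[[-1,0,0,-0.01,0,0,0],[-1,0,0,-0.01,0,0,0],[-1,-0.05,0,-0.01,0,0,0],[-1,-0.1,0,-0.01,0,0,0],[-1,-0.15,0,-0.01,0,0,0],[-1,-0.2,0,-0.01,0,0,0],[-1,-0.2,0,-0.01,0,0,0]]' 30
python3 -c "
from h import *
print(tohood(robot.sense()['position']))"
```

```text
clock: 12.48
position: [0.6028, 0.0154, -0.0205]
tool_rot: [3.141, 0.001, 1.454]
contact_force: [-0.3, -1.0, 6.1]
gripper_width: 0.452
grasp_force: 63.3
[-0.10979237  0.00084569]
```

```bash
python3 -m jog '[[-1,-0.05,-0.002,0,0,0,0],[-1,-0.1,-0.004,0,0,0,0],[-1,-0.15,-0.004,0,0,0,0],[-1,-0.2,-0.004,0,0,0,0],[-1,-0.25,-0.004,0,0,0,0],[-1,-0.29,-0.004,0,0,0,0],[-1,-0.32,-0.004,0,0,0,0],[-1,-0.32,-0.004,0,0,0,0]]' 30
python3 -c "
from h import *
print(tohood(robot.sense()['position']))"
```

```text
clock: 13.15
position: [0.5968, -0.0307, -0.0205]
tool_rot: [3.141, 0.0, 1.455]
contact_force: [0.4, 1.5, 6.5]
gripper_width: 0.455
grasp_force: 63.2
[-0.06326769  0.00030902]
```

```bash
python3 -m jog '[[1,0,0,0,0,0,0],[1,0,0,0,0,0,0],[1,0,0,0,0,0,0],[1,0,0,0,0,0,0],[1,0.08,0,0,0,0,0],[1,0.16,0,0,0,0,0],[1,0.24,0,0,0,0,0],[1,0.32,0,0,0,0,0],[1,0.4,0,0,0,0,0],[1,0.46,0,0,0,0,0],[1,0.46,0,0,0,0,0],[-1,0.46,0,0,0,0,0],[-1,0.46,0,0,0,0,0],[-1,0.46,0,0,0,0,0],[-1,0.46,0,0,0,0,0],[-1,0.46,0,0,0,0,0],[-1,0.46,0,0,0,0,0],[-1,0.46,0,0,0,0,0]]' 30
python3 -c "
from h import *
print(tohood(robot.sense()['position']))"
```

```text
clock: 14.65
position: [0.6044, 0.0381, -0.0207]
tool_rot: [3.141, 0.001, 1.455]
contact_force: [-1.2, -2.3, 2.2]
gripper_width: 0.458
grasp_force: 31.9
[-0.1324632 -0.000327 ]
```

Push 75 mm more (carrier origin to about +0.010).

```bash
python3 -m jog '[[-1,-0.05,0,0,0,0,0],[-1,-0.1,0,0,0,0,0],[-1,-0.15,0,0,0,0,0],[-1,-0.2,0,0,0,0,0],[-1,-0.25,0,0,0,0,0],[-1,-0.3,0,0,0,0,0],[-1,-0.35,0,0,0,0,0],[-1,-0.4,0,0,0,0,0],[-1,-0.45,0,0,0,0,0],[-1,-0.48,0,0,0,0,0],[-1,-0.48,0,0,0,0,0]]'
python3 - <<'E'
from h import *
print(tohood(robot.sense()['position']))
import cv2
im=imaging.get_image("side")[:,:,::-1]
r,c=185,215
a=cv2.resize(im[r:r+110,c:c+110],None,fx=5,fy=5,interpolation=cv2.INTER_CUBIC)
a=cv2.convertScaleAbs(a,alpha=1.3,beta=20)
for x in(.08,.1,.12):
    u=(w2px("side",np.r_[hood(x),.036])-[c,r])*5+2; cv2.drawMarker(a,tuple(int(v) for v in u),(0,0,255),0,12,1)
cv2.imwrite("pics/mk4.png",a)
E
```

```text
clock: 15.57
position: [0.596, -0.0348, -0.0207]
tool_rot: [3.141, 0.002, 1.455]
contact_force: [0.7, 0.1, 5.2]
gripper_width: 0.46
grasp_force: 32.2
[-5.91287299e-02 -1.48612714e-05]
```

View pics/mk4.png

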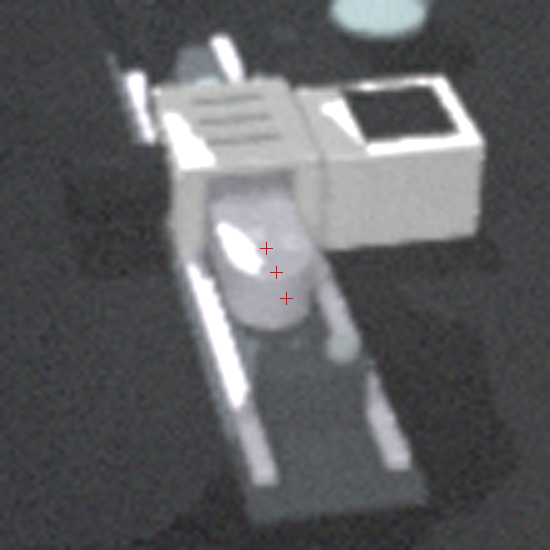

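The nose has come out on the far side, at hood x ≈ 0.10, with its bottom at about (270, 325) in the crop. Next I go over the hood and pull from the far side.

```bash
python3 -m jog '[[-1,-0.01,0,0,0,0,0],[-1,-0.02,0,0,0,0,0],[-1,-0.02,0,0,0,0,0],[1,-0.02,0,0,0,0,0],[1,-0.02,0,0,0,0,0],[1,-0.02,0,0,0,0,0],[1,-0.02,0,0,0,0,0],[1,-0.02,0,0,0,0,0],[1,-0.02,0,-0.15,0,0,0],[1,-0.02,0,-0.3,0,0,0],[1,-0.02,0,-0.45,0,0,0],[1,-0.02,0,-0.6,0,0,0],[1,-0.02,0,-0.6,0,0,0],[1,-0.2,0,-0.6,0,0,0],[1,-0.4,0,-0.6,0,0,0],[1,-0.6,0,-0.6,0,0,0],[1,-0.75,0,-0.6,0,0,0],[1,-0.82,0,-0.6,0,0,0],[1,-0.82,0,-0.6,0,0,0],[1,-0.82,0,-0.6,0,0,0]]'
python3 -c "
from h import *
s=go([*hood(.063),-.0195],83.3);print(tohood(s['position']))"
```

```text
clock: 17.28
position: [0.582, -0.1535, 0.0687]
tool_rot: [-3.141, -0.001, 1.456]
contact_force: [-0.4, 1.1, 0.1]
gripper_width: 0.996
grasp_force: 0.0
shift [-0.018 -0.     0.588] turn [-0.0003 -0.0004  0.0007]
[0.06043523 0.00011186]
```

```bash
python3 -m jog '[[1,-0.015,0,0.1,0,0,0],[1,-0.015,0,0.2,0,0,0],[1,-0.015,0,0.3,0,0,0],[1,-0.015,0,0.4,0,0,0],[1,-0.015,0,0.5,0,0,0],[1,-0.015,0,0.58,0,0,0],[1,-0.015,0,0.58,0,0,0]]' | egrep 'pos|cont'
python3 -m jog '[[-1,0,0,0,0,0,0],[-1,0,0,0,0,0,0],[-1,0,0,0,0,0,0],[-1,0,0,0,0,0,0],[-1,0,0,0,0,0,0],[-1,0,0,0,0,0,0],[-1,0,0,0,0,0,0],[-1,0,0,0,0,0,0]]' 30
python3 -c "
from h import *
print(tohood(robot.sense()['position']))"
```

```text
position: [0.5804, -0.1534, -0.0204]
contact_force: [-0.0, -0.0, -0.2]
clock: 18.53
position: [0.5826, -0.1568, -0.0168]
tool_rot: [3.14, -0.0, 1.456]
contact_force: [-1.6, -0.1, 6.5]
gripper_width: 0.46
grasp_force: 32.1
[0.06358102 0.00118583]
```

```bash
python3 -m jog '[[-1,-0.04,-0.003,0,0,0,0],[-1,-0.08,-0.006,0,0,0,0],[-1,-0.12,-0.006,0,0,0,0],[-1,-0.16,-0.006,0,0,0,0],[-1,-0.2,-0.006,0,0,0,0],[-1,-0.24,-0.006,0,0,0,0],[-1,-0.26,-0.006,0,0,0,0],[-1,-0.26,-0.006,0,0,0,0],[-1,-0.26,-0.006,0,0,0,0]]'
python3 -m jog '[[-1,-0.013,0,0,0,0,0],[-1,-0.026,0,0,0,0,0],[-1,-0.026,0,0,0,0,0]]' |egrep 'pos|cont|wid'
python3 -c "
from h import *
print(tohood(robot.sense()['position']))"
```

```text
clock: 19.28
position: [0.5777, -0.1947, -0.0168]
tool_rot: [3.14, -0.001, 1.456]
contact_force: [0.3, 2.4, 5.6]
gripper_width: 0.46
grasp_force: 32.1
position: [0.5774, -0.1973, -0.0168]
contact_force: [0.1, 4.4, 7.1]
gripper_width: 0.456
[0.10439861 0.00081344]
```

```bash
for k in 1; do
python3 -m jog '[[-1,-0.01,0,0,0,0,0],[-1,-0.02,0,0,0,0,0],[-1,-0.02,0,0,0,0,0]]' |egrep 'pos|cont'
python3 -m jog '[[-1,-0.01,0,0,0,0,0],[-1,-0.02,0,0,0,0,0],[-1,-0.02,0,0,0,0,0]]' |egrep 'pos|cont'
python3 -m jog '[[-1,-0.01,0,0,0,0,0],[-1,-0.02,0,0,0,0,0],[-1,-0.02,0,0,0,0,0]]' |egrep 'pos|cont'
done
```

```text
position: [0.5771, -0.1997, -0.0168]
contact_force: [0.3, 6.2, 7.4]
position: [0.5768, -0.2026, -0.0168]
contact_force: [-0.1, 4.9, 7.5]
position: [0.5765, -0.2055, -0.0168]
contact_force: [1.3, 4.6, 6.9]
```

```bash
python3 -m jog '[[-1,-0.01,0,0,0,0,0],[-1,-0.02,0,0,0,0,0],[-1,-0.02,0,0,0,0,0]]' |egrep 'pos|cont'
python3 -m jog '[[-1,-0.01,0,0,0,0,0],[-1,-0.02,0,0,0,0,0],[-1,-0.02,0,0,0,0,0]]' |egrep 'pos|cont'
python3 -m jog '[[-1,-0.013,0,0,0,0,0],[-1,-0.013,0,0,0,0,0],[-1,-0.013,0,0,0,0,0]]' |egrep 'pos|cont'
```

```text
position: [0.5762, -0.2072, -0.0168]
contact_force: [0.6, 8.0, 8.0]
position: [0.5761, -0.2073, -0.0168]
contact_force: [-0.7, 11.7, 8.6]
position: [0.5761, -0.2074, -0.0168]
contact_force: [0.5, 13.4, 10.2]
```

```bash
python3 -m jog '[[-1,-0.013,0,0,0,0,0],[-1,-0.013,0,0,0,0,0],[-1,-0.013,0,0,0,0,0]]' |egrep 'pos|cont'
```

```text
position: [0.5761, -0.2075, -0.0168]
contact_force: [0.9, 17.4, 10.9]
```

Hard stop found, with the nose at hood x ≈ 0.1545, inside the expected range. I ease off part of the push, open and retreat upwards.

```bash
python3 -m jog '[[-1,0.015,0,0,0,0,0],[-1,0.03,0,0,0,0,0],[-1,0.03,0,0,0,0,0],[-1,0.03,0,0,0,0,0]]' |egrep 'pos|cont'
python3 -m jog '[[1,0,0,0,0,0,0],[1,0,0,0,0,0,0],[1,0,0,0,0,0,0],[1,0,0,0,0,0,0],[1,0,0,0,0,0,0],[1,0,0,0,0,0,0],[1,0,0,0,0,0,0],[1,0,0,-0.05,0,0,0],[1,0,0,-0.15,0,0,0],[1,0,0,-0.3,0,0,0],[1,0,0,-0.5,0,0,0],[1,0,0,-0.7,0,0,0],[1,0,0,-0.9,0,0,0],[1,0,0,-0.9,0,0,0],[1,0,0,-0.9,0,0,0]]'
python3 - <<'E'
from h import *
import cv2
im=imaging.get_image("side"); np.save("end.npy",im)
# brightness profile along tunnel axis, carrier top height and plate height
for y in(-.008,0,.008):
  print(y,[int(cv2.getRectSubPix(im,(3,3),tuple(map(float,w2px("side",np.r_[hood(x,y),.036])))).mean()) for x in np.arange(.06,.2,.005)])
print([int(cv2.getRectSubPix(im,(1,1),tuple(map(float,w2px("side",np.r_[hood(.1,y),.036])))).mean()) for y in np.arange(-.03,.031,.004)])
E
```

```text
position: [0.5761, -0.2074, -0.0168]
contact_force: [1.2, 10.0, 9.2]
clock: 22.87
position: [0.5759, -0.2141, 0.1197]
tool_rot: [3.137, 0.001, 1.456]
contact_force: [-0.8, -0.4, -0.9]
gripper_width: 1.003
grasp_force: 0.0
-0.008 [204, 216, 217, 216, 213, 208, 205, 205, 205, 207, 214, 220, 222, 221, 220, 216, 213, 201, 166, 119, 93, 90, 81, 66, 57, 56, 56, 57, 56]
0 [208, 216, 216, 216, 216, 216, 217, 217, 217, 217, 219, 221, 221, 220, 218, 214, 212, 211, 186, 131, 93, 90, 82, 67, 58, 57, 56, 56, 54]
0.008 [204, 216, 217, 218, 218, 218, 218, 218, 218, 217, 218, 220, 220, 219, 216, 213, 211, 207, 177, 138, 119, 102, 82, 66, 58, 57, 56, 55, 54]
[131, 102, 121, 178, 202, 204, 207, 216, 217, 217, 218, 220, 210, 162, 78, 44]
```

```bash
python3 -c "
from bench import robot
print(robot.close_job())"
```

```text
the job is handed in; nothing more can be done
None
```

I handed the job in with the carrier through the tunnel and pressed against the end stop's hard stop, its nose about 154 mm past the hood's middle and the gripper clear; `close_job()` returned no verdict, so I don't know how it was judged.

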